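# Shake a paint bottle on the tilted bottle shaker

### The job

Take the orange-capped paint bottle out of the wooden caddy, press its base squarely and centrally onto the shaker's tilted rubber pad until the pad is fully down and the bottle rests on the white collar, and keep it fully down for two full seconds without ramming it. Then let the pad spring back and set the bottle upright on the middle of the round green mat, gently. Leave the other bottles and the things on the counter where they are.

Things in the scene. Friction and masses are not known exactly. Their poses are not given: they have to be found in the camera images.
- bottle: The task's paint bottle: orange cap and orange label band, loose, upright, 0.2 to 0.4 kg. White round body 58 mm in diameter and 80 mm high, neck 36 mm in diameter from 80 to 90 mm, cylindrical cap 40 mm in diameter from 90 to 132 mm (the top). Origin at the centre of its flat underside, z along its axis towards the cap. It stands in one of the four places of the caddy.
- shaker: The blue bottle shaker's fixed base, about 170 x 130 mm, 55 mm high with a sloping block on top; it does not move. Origin at the centre of its underside on the counter; its front (black panel) faces its own -x. Its neck leans 25 degrees (0.436 rad) from vertical towards its own -x.
- neck: The shaker's fixed leaning steel neck, 60 mm in diameter. Origin on the press axis, 105 mm above the counter; z is the press axis, pointing up out of the pad. The white head on it is screwed to an unknown, unreported height: its flat collar (ring 46 mm inside, 80 mm outside diameter) lies 20 to 36 mm from this origin along z. Head and collar are rigid in use.
- pad (a joint): How far the sprung black rubber pad (38 mm in diameter, standing 14 mm above the white collar around it when free) is pressed in along the neck's -z, m: 0 free, 0.014 flush with the collar, fully down: a bottle base then rests on the rigid collar. It starts to give at about 5 N, takes about 12 N when flush, and springs back. Over 50 N counts as ramming.
- mat: Round green plastic mat, 130 mm in diameter, 5 mm thick, fixed to the counter. Setting down at some 20 mm/s is gentle; an impact over 120 N is slamming. Origin at the centre of its underside.
- caddy: Open wooden tray, 206 x 206 mm, floor 6 mm thick, rim 22 mm high, fixed. Origin at the centre of its underside. Four bottles stand on its floor at about x, y = +-43.5 mm in its frame; which stands where varies.
- bottle_blue: Blue-capped paint bottle of the same shape, standing in the caddy; a bystander; origin at the centre of its underside
- bottle_white: White-capped, grey-labelled paint bottle of the same shape, standing in the caddy; a bystander; origin at the centre of its underside
- bottle_black: Black-capped paint bottle of the same shape, standing in the caddy; a bystander; origin at the centre of its underside
- spray_can: Spray can, 66 mm in diameter, 190 mm high, red label, standing; a bystander; origin at the centre of its underside
- glue: White glue bottle with a red top and blue label, 56 mm in diameter, 150 mm high, standing beyond the work area (not in the caddy); a bystander; origin at the centre of its underside
- pen_pot: Blue ceramic pot, 80 mm in diameter, 100 mm high; a bystander; origin at the centre of its underside
- tape: Yellow tape roll lying flat, 100 mm in diameter, 25 mm high; a bystander; origin at the centre of its underside
- brush: Brush 180 mm long lying on the counter near the robot; a bystander; origin under its middle
Not all that is in view belongs to the job. What is shaped like the bottle but purple or yellow is not meant.

How it is judged:
By the outcome, as a careful person would: the job done as asked, in the order asked, and still so for the second after the job is handed in, with the robot touching nothing.
It also fails if it takes over 51 s, if anything falls off the work surface, if the arm or the gripper's body presses on something with over 40 N, if the wrist force passes 120 N, or if a joint passes its speed limit or range.

### The arm

A 6-joint arm with a two-finger parallel gripper is mounted at the origin on the work surface. World frame = base frame: x ahead of the robot, y to its left, z up, the work surface at z = 0. Lengths are in m, angles in rad, forces in N, time in s.
With the tool pointing down it reaches from about 0.275 to 0.825 m from the base axis. Payload 4.9 kg.
Tool frame: the origin (TCP) lies midway between the tips of the shut fingers; the grasp point (between the pads) lies 19 mm behind it (bot.grip_depth is the distance from the TCP to the grasp point, in m); z points along the fingers, y is the line along which they close (so a half turn about z gives the same grasp; the last joint's range is limited). The gripper opens to 85 mm and grips with 20 to 120 N. Pads are 22 mm wide; open, the fingers measure 114 mm over their backs; the gripper's body (76 mm by 85 mm) begins 54 mm behind the grasp point. The pads swing forward as they close: fully open they stand 13 mm farther back than shut.
Start: joints at [1.118, 0.326, -0.193, 1.052, 0, 1.437], TCP at [0.172, 0.522, 0.231] pointing down, gripper open.
Joint ranges: [-2.65, 2.65], [-0.97, 1.79], [-1.3, 1.35], [-1.93, 2.1], [-1.47, 1.37], [-3.14, 3.14]. Speed limits (rad/s): [2.57, 2.57, 3.14, 3.14, 3.14, 3.14].

### API

Orientations are given as a unit quaternion [w, x, y, z].
In Python, from cell import bot gives the robot as it stands. Calls block until the motion is done:
- bot.move_pose(position, orientation): joint-space move of the TCP to a pose.
- bot.move_linear(position, speed=0.15, rotation=None, until_force=None): straight line of the TCP; rotation=None keeps the orientation; speed is the mean speed in m/s. With until_force (N) it stops when the force on the tool has changed by that much, and returns True; else False.
- bot.goto_joints(angles): joint-space move.
- bot.set_gripper(opening, grasp_force=None): opening from 0.0 (shut) to 1.0 (fully open); grasp_force is the grip in N (None keeps the last); returns when the fingers have stopped.
- bot.wait(seconds).
- bot.solve_ik(position, orientation): joint angles nearest the present ones, or None.
- bot.camera(name): name is "scene" or "top" or "wrist"; returns the picture (480x640x3 uint8, red, green, blue); there is no depth.
- bot.calibration(name): a dict with "mtx" (3x3 intrinsics, pixels), "k1" (the pictures are not rectified: a ray, as slopes to the right and down, at radius r is drawn at 1 + k1 r^2 times it, then the intrinsics apply), "extrinsics" (4x4, takes a point from world to camera coordinates); the wrist camera has in their place "hand_eye" (4x4, takes a point from camera to tool coordinates, whose origin is the TCP and whose axes are the flange's). Camera axes: x right, y down, z forward; pixel columns grow to the right and rows downward; lengths in m; the calibration is good to about 2 mm. A picture is of the moment at which its call begins: read the wrist's pose just before it. calibration takes no time and is no camera call.
A pose or a line that the arm cannot do raises bot.PlanningError and nothing moves.
- bot.close_job(): hands the job in; it is judged then, once.
Trained networks look in the newest picture that a camera, given by its name, has taken for a name from the list of things; names that differ only in an ending like _2 or _b are one class to them, and where a whole thing is asked for, a point or a joint stands for the part that bears it (a point fixed in the world has none). Each returns a list of dicts, best first, with "confidence" (0 to 1); they miss things now and then, are a little off and sometimes report something else, mostly with a low value. They report only what shows in the picture. A call takes as long as a camera call. They do not tell look-alikes from the thing itself.
- bot.search_frame(camera, thing): "bbox" ([left, top, width, height] in pixels, round what is visible of it).
Readings, each from a call of its own:
- bot.read_clock(): time.
- bot.read_joint_positions(): joint angles.
- bot.read_joint_vel(): joint speeds.
- bot.read_joint_efforts(): joint torques, N m.
- bot.read_position(): TCP position.
- bot.read_tool_rot(): TCP orientation.
- bot.read_ft_force(): force on the tool from outside, world axes, zero at the start.
- bot.read_moment(): the same for the moment, N m.
- bot.read_gripper_width(): opening from 0.0 (shut) to 1.0 (fully open).
- bot.read_finger_force(): force on a finger pad.
Only numpy, scipy, OpenCV 4.12 (cv2) and the standard library are available. Lean on these libraries where they do the work, as an engineer would, in place of code of your own. Each camera call takes 0.05 s, during which the arm holds its last target. There are 200 camera calls.

## Working session

There is one attempt and no reset: what is moved stays moved. The work goes in short steps, each a Python script; the robot and the scene stay as the last script left them, time stands still between calls to the robot, and variables do not carry over. Pictures are saved under pics/ and viewed, at most 10 in all, crops included, and the job is handed in when it is done.

```bash
ls; mkdir -p pics; cat > h.py <<'E'
from cell import bot
import numpy as np, cv2
from scipy.spatial.transform import Rotation as R
def snap(c,f=None):
    im=bot.camera(c)
    if f: cv2.imwrite(f'pics/{f}.png',cv2.cvtColor(im,cv2.COLOR_RGB2BGR))
    return im
def E(c):
    return np.array(bot.calibration(c)['extrinsics'])
def K(c):
    d=bot.calibration(c); return np.array(d['mtx']),np.array([d['k1'],0,0,0.])
def proj(c,P,X=None):
    k,d=K(c); X=E(c) if X is None else X
    return cv2.projectPoints(np.atleast_2d(P).astype(float),cv2.Rodrigues(X[:3,:3])[0],X[:3,3],k,d)[0][:,0]
def ray(c,uv,X=None):
    k,d=K(c); X=E(c) if X is None else X
    n=cv2.undistortPoints(np.array([[uv]],float),k,d)[0,0]
    Rm=X[:3,:3]; return -Rm.T@X[:3,3], Rm.T@np.array([n[0],n[1],1])
def onz(c,uv,z,X=None):
    o,d=ray(c,uv,X); return o+d*(z-o[2])/d[2]
def wristX():
    q=bot.read_tool_rot(); T=np.eye(4); T[:3,:3]=R.from_quat(q,scalar_first=True).as_matrix(); T[:3,3]=bot.read_position()
    return np.linalg.inv(T@np.array(bot.calibration('wrist')['hand_eye']))
E
python3 - <<'E'
from h import *
for c in ('scene','top'):
    snap(c,c+'0'); print(c,-E(c)[:3,:3].T@E(c)[:3,3],K(c)[0][0,0],K(c)[1][0])
    for t in ['bottle','shaker','neck','pad','mat','caddy','spray_can','glue','pen_pot','tape','brush']:
        print(t,[(np.round(d['bbox']).tolist(),round(d['confidence'],2)) for d in bot.search_frame(c,t)[:5]])
print(bot.read_clock())
E
```

```text
pics
scene [1.28936167 0.86596608 0.91993852] 553.3696833820178 -0.16637429858393443
bottle [([236.0, 158.0, 18.0, 47.0], 0.87), ([201.0, 176.0, 23.0, 48.0], 0.81), ([251.0, 182.0, 24.0, 45.0], 0.67)]
shaker [([271.0, 229.0, 84.0, 73.0], 0.78)]
neck []
pad [([314.0, 230.0, 15.0, 10.0], 0.54)]
mat [([407.0, 318.0, 56.0, 38.0], 0.98), ([221.0, 219.0, 20.0, 55.0], 0.57)]
caddy [([234.0, 198.0, 98.0, 51.0], 0.9)]
spray_can [([336.0, 297.0, 38.0, 85.0], 0.59)]
glue [([220.0, 215.0, 20.0, 56.0], 0.74)]
pen_pot [([266.0, 286.0, 34.0, 55.0], 0.79), ([295.0, 179.0, 17.0, 50.0], 0.64)]
tape [([225.0, 272.0, 36.0, 28.0], 0.7)]
brush [([359.0, 243.0, 46.0, 41.0], 0.88)]
top [ 0.39287497 -0.06577229  1.38467074] 525.8584438638304 -0.15766173826539057
bottle [([458.0, 205.0, 31.0, 27.0], 0.63), ([467.0, 256.0, 38.0, 22.0], 0.61), ([416.0, 246.0, 28.0, 25.0], 0.55)]
shaker [([274.0, 206.0, 63.0, 72.0], 0.91)]
neck [([289.0, 224.0, 32.0, 32.0], 0.82), ([156.0, 256.0, 49.0, 51.0], 0.37)]
pad [([297.0, 237.0, 15.0, 17.0], 0.6), ([311.0, 162.0, 37.0, 36.0], 0.59)]
mat [([158.0, 260.0, 44.0, 49.0], 0.68)]
caddy [([368.0, 234.0, 92.0, 86.0], 0.56)]
spray_can [([166.0, 170.0, 40.0, 44.0], 0.71), ([366.0, 232.0, 94.0, 89.0], 0.16)]
glue [([365.0, 175.0, 24.0, 31.0], 0.6), ([154.0, 258.0, 50.0, 49.0], 0.32)]
pen_pot [([247.0, 161.0, 31.0, 35.0], 0.94), ([415.0, 242.0, 27.0, 26.0], 0.71)]
tape [([314.0, 162.0, 35.0, 39.0], 0.62), ([417.0, 280.0, 34.0, 24.0], 0.56)]
brush []
1.2
```

```bash
python3 - <<'E'
import cv2
a=cv2.imread('pics/scene0.png')[140:400,180:500];b=cv2.imread('pics/top0.png')[140:340,130:520]
cv2.imwrite('pics/s1.png',cv2.resize(a,None,fx=2.3,fy=2.3,interpolation=2));cv2.imwrite('pics/t1.png',cv2.resize(b,None,fx=2,fy=2,interpolation=2))
E
```

```text
(no output)
```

View pics/s1.png

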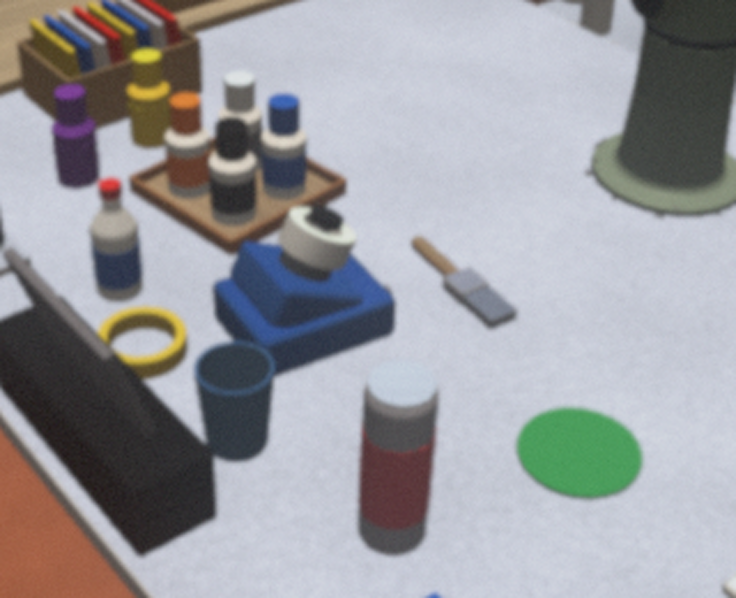

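View pics/t1.png

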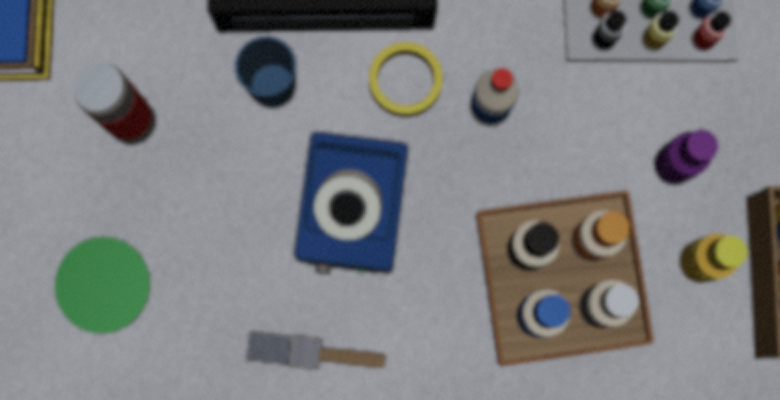

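The scene crop shows the caddy holding the orange (scene px 261,185), white, black and blue bottles. The shaker head is at (318,240) and the mat at (431,337).

Possible mix-ups in the top view: orange cap (436,254), yellow look-alike (495,265), purple (480,214), black (401,260), white (440,290), blue (405,296). I choose the orange one at (436,254), in the caddy's far-right place.

```bash
python3 - <<'E'
from h import *
t=cv2.imread('pics/top0.png'); s=cv2.imread('pics/scene0.png')
def seg(im,lo,hi,box):
    h=cv2.cvtColor(im,cv2.COLOR_BGR2HSV); m=cv2.inRange(h,np.array(lo),np.array(hi)); x,y,X,Y=box
    M=np.zeros_like(m); M[y:Y,x:X]=m[y:Y,x:X]
    c=max(cv2.findContours(M,0,2)[0],key=cv2.contourArea); return c
def tri(uvs):
    A=np.zeros((3,3));b=np.zeros(3)
    for c,uv in uvs:
        o,d=ray(c,uv); d/=np.linalg.norm(d); P=np.eye(3)-np.outer(d,d); A+=P;b+=P@o
    X=np.linalg.solve(A,b); return X,[np.round(proj(c,X)[0]-uv,1) for c,uv in uvs]
full=lambda u,v:(130+u/2,140+v/2); fs=lambda u,v:(180+u/2.3,140+v/2.3)
mat=cv2.minEnclosingCircle(seg(t,(50,80,60),(80,255,255),(130,230,230,320)));ms=cv2.fitEllipse(seg(s,(50,80,60),(80,255,255),(380,290,500,400)))
print('mat',mat,onz('top',mat[0],.005),onz('scene',ms[0],.005))
oc=cv2.minEnclosingCircle(seg(t,(5,120,110),(18,255,255),(420,235,450,270)));print('orange cap',oc,onz('top',oc[0],.138))
for n,p in dict(black=(542,239),white=(620,300),blue=(551,311)).items(): print(n,onz('top',full(*p),.138))
cc=np.array([onz('top',full(*p),.022) for p in [(476,212),(629,192),(652,341),(500,363)]]);print('caddy',cc,cc.mean(0))
e=cc[1]-cc[0];print('caddy yaw',np.degrees(np.arctan2(e[1],e[0])))
print('collar tri',tri([('top',full(347,205)),('scene',fs(318,237))]), 'pad',tri([('top',full(347,208)),('scene',fs(325,216))]))
for p in [(313,133),(407,145),(392,271),(296,258)]: print('shk',onz('top',full(*p),.05))
for n,p,z in [('can',(100,85),.19),('pot',(266,62),.1),('tape',(405,78),.025),('brush',(315,350),.01),('glue',(502,79),.15)]: print(n,onz('top',full(*p),z)[:2])
print(proj('top',np.array([[.4,-.1,0],[.5,-.1,0],[.4,0,0]])))
print(bot.calibration('wrist'))
E
```

```text
mat ((180.76173400878906, 282.0746765136719), 23.66188621520996) [0.501759   0.29756282 0.005     ] [0.50694876 0.30359051 0.005     ]
orange cap ((436.6129150390625, 253.25807189941406), 8.280863761901855) [ 0.55268433 -0.3534869   0.138     ]
black [ 0.53884368 -0.26613904  0.138     ]
white [ 0.46392565 -0.35792622  0.138     ]
blue [ 0.45245297 -0.27404697  0.138     ]
caddy [[ 0.58935027 -0.19888789  0.022     ]
 [ 0.61341378 -0.40371463  0.022     ]
 [ 0.41609711 -0.42556003  0.022     ]
 [ 0.39212677 -0.22499568  0.022     ]] [ 0.50274698 -0.31328956  0.022     ]
caddy yaw -83.29947516020998
collar tri (array([ 0.58599751, -0.03195844,  0.11662049]), [array([-0.2,  0.2]), array([-0.2, -0. ])]) pad (array([ 0.5779062 , -0.03195995,  0.14131706]), [array([-0.4,  0.5]), array([-0.6, -0.1])])
shk [0.69174769 0.01271966 0.05      ]
shk [ 0.67421462 -0.10901339  0.05      ]
shk [ 0.5108906  -0.08703888  0.05      ]
shk [0.52912708 0.03511186 0.05      ]
can [0.72282304 0.25713667]
pot [0.77355323 0.06917457]
tape [ 0.77092647 -0.10881493]
brush [0.41269412 0.01396487]
glue [ 0.73378331 -0.22280897]
[[331.32429805 319.33164262]
 [330.7006779  281.22086125]
 [293.09522451 319.85638478]]
{'mtx': array([[375.42822607,   0.        , 322.50565549],
       [  0.        , 375.42822607, 238.44928047],
       [  0.        ,   0.        ,   1.        ]]), 'k1': -0.0196914580794329, 'hand_eye': array([[ 4.58517178e-04, -9.58803313e-01, -2.84070408e-01,
         7.16095253e-02],
       [ 9.99999658e-01,  2.44122495e-04,  7.90126527e-04,
        -1.40656949e-03],
       [-6.88227955e-04, -2.84070673e-01,  9.58803097e-01,
        -1.41911229e-01],
       [ 0.00000000e+00,  0.00000000e+00,  0.00000000e+00,
         1.00000000e+00]])}
```

```bash
cat >> h.py <<'E'
HE=lambda: np.array(bot.calibration('wrist')['hand_eye'])
def view_pose(target,n,D):
    """tool pose so the wrist camera looks along -n at target from D; roll chosen nearest present joints"""
    best=None; q0=np.array(bot.read_joint_positions()); z=-np.array(n)/np.linalg.norm(n)
    for a in np.radians(np.arange(0,360,15)):
        x=np.cross([0,1,0],z); x/=np.linalg.norm(x); y=np.cross(z,x)
        xx=np.cos(a)*x+np.sin(a)*y; C=np.eye(4); C[:3,:3]=np.c_[xx,np.cross(z,xx),z]; C[:3,3]=np.array(target)-D*z
        T=C@np.linalg.inv(HE()); q=R.from_matrix(T[:3,:3]).as_quat(scalar_first=True)
        s=bot.solve_ik(T[:3,3],q)
        if s is None: continue
        c=np.abs(np.array(s)-q0).max()
        if best is None or c<best[0]: best=(c,T[:3,3],q,s,np.degrees(a))
    return best
E
python3 - <<'E'
from h import *
m=[.504,.300,.005]; b=view_pose(m,[0,0,1],.34); print(b)
bot.move_pose(b[1],b[2]); X=wristX(); snap('wrist','w_mat'); np.save('Xmat.npy',X)
n=np.array([-.419,.058,.906]); p=[.578,-.032,.141]
b=view_pose(p,n,.30); print(b)
bot.move_pose(b[1],b[2]); X=wristX(); snap('wrist','w_pad'); np.save('Xpad.npy',X)
print(bot.read_clock())
c=[.5527,-.3535,.138]; b=view_pose(c,[0,0,1],.25); print(b)
bot.move_pose(b[1],b[2]); X=wristX(); snap('wrist','w_cap'); np.save('Xcap.npy',X)
print(bot.read_clock())
ims=[cv2.imread(f'pics/{f}.png') for f in ('w_mat','w_pad','w_cap')]
g=np.vstack([np.hstack(ims[:2]),np.hstack([ims[2],ims[2]*0])]); cv2.imwrite('pics/g.png',cv2.resize(g,(800,600),interpolation=cv2.INTER_AREA))
E
```

```text
(np.float64(0.8471123042218085), array([0.52918723, 0.28693162, 0.18859182]), array([-0.13872741,  0.25631098,  0.95587982,  0.03678527]), array([0.27069582, 0.59807007, 0.09090541, 1.2688408 , 0.2035681 ,
       0.77362077]), np.float64(119.99999999999999))
(np.float64(0.5527685593970226), array([ 0.54000837, -0.03663049,  0.28197966]), array([0.07748727, 0.25226682, 0.96236615, 0.06487354]), array([-0.27969883,  0.15167949, -0.31006992,  0.95597522,  0.13303727,
        0.24324596]), np.float64(119.99999999999999))
4.1667
(np.float64(0.7401213701120735), array([ 0.54659285, -0.38103458,  0.23155934]), array([-0.08756813,  0.78520431,  0.60239642,  0.11359825]), array([-0.82993149,  0.66422117,  0.32082662,  1.3859005 ,  0.241309  ,
        0.98358719]), np.float64(195.0))
5.5417
```

View pics/g.png

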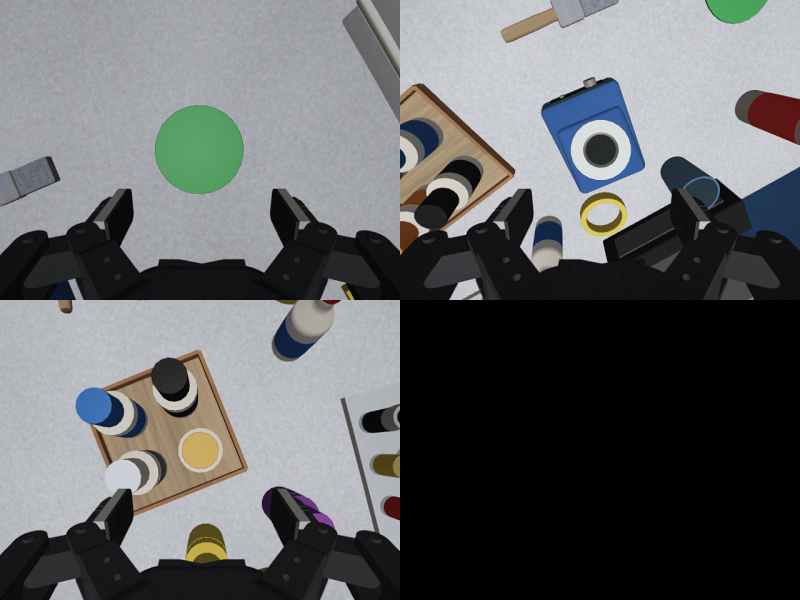

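The mat, collar with pad and cap are all centred in the wrist views. The cap in the caddy is at full-resolution px (320,240). Next I fit circles to them and check the cap in a close crop.

```bash
python3 - <<'E'
from h import *
def blob(m,seed):
    n,l,st,c=cv2.connectedComponentsWithStats(m); k=l[seed[1],seed[0]]
    M=np.uint8(l==k); return max(cv2.findContours(M,0,cv2.CHAIN_APPROX_NONE)[0],key=cv2.contourArea)
hsv=lambda f:cv2.cvtColor(cv2.imread(f'pics/{f}.png'),cv2.COLOR_BGR2HSV)
def und(c):  # ideal-pinhole ellipse
    k,d=K('wrist'); return cv2.undistortPoints(c.astype(np.float64),k,d,P=k).astype(np.float32)
k,_=K('wrist')
def rep(name,c,X,diam):
    e=cv2.fitEllipse(und(c)); z=k[0,0]*diam/np.mean(e[1])
    nrm=[(e[0][0]-k[0,2])/k[0,0],(e[0][1]-k[1,2])/k[1,1],1]
    P=X[:3,:3].T@(np.array(nrm)*z-X[:3,3]); print(name,np.round(e[0],1),np.round(e[1],1),'z',z.round(4),'P',P.round(4)); return nrm,P
H=hsv('w_mat');X=np.load('Xmat.npy');c=blob(cv2.inRange(H,(50,80,40),(80,255,255)),(320,240));nr,P=rep('mat',c,X,.13)
o=-X[:3,:3].T@X[:3,3];d=X[:3,:3].T@np.array(nr);print(o+d*(.005-o[2])/d[2])
H=hsv('w_cap');X=np.load('Xcap.npy');print('hsv',H[240,320],'yellow',H[390,330]);c=blob(cv2.inRange(H,(5,80,100),(30,255,255)),(320,240));nr,P=rep('cap',c,X,.04)
o=-X[:3,:3].T@X[:3,3];d=X[:3,:3].T@np.array(nr);print(o+d*(.138-o[2])/d[2])
H=hsv('w_pad');X=np.load('Xpad.npy');print('pad hsv',H[240,322],'collar',H[240,355],'floor',H[60,560])
c=blob(cv2.inRange(H,(0,0,0),(180,255,110)),(322,242));rep('pad',c,X,.038)
m=cv2.inRange(H,(0,0,170),(180,70,255)); c=blob(m,(358,240));rep('collar',c,X,.08)
im=cv2.imread('pics/w_pad.png')[110:330,200:420]; im2=cv2.imread('pics/w_cap.png')[130:350,210:430]
cv2.imwrite('pics/p2.png',cv2.resize(np.hstack([im,im2]),None,fx=1.8,fy=1.8,interpolation=2))
E
```

```text
mat [318.2 238.9] [140.6 140.7] z 0.347 P [ 0.5021  0.2974 -0.0015]
[0.50210786 0.29744272 0.005     ]
hsv [ 21 128 202] yellow [ 24 158 197]
cap [319.9 240.3] [57.8 57.8] z 0.2598 P [ 0.5529 -0.354   0.1288]
[ 0.55299604 -0.35399514  0.138     ]
pad hsv [120  19  41] collar [ 96   6 224] floor [109  10 195]
pad [321.5 241.1] [52.  54.2] z 0.2687 P [ 0.5659 -0.0307  0.1695]
collar [320.8 239.5] [95.4 95.5] z 0.3146 P [ 0.584  -0.0334  0.1273]
```

View pics/p2.png

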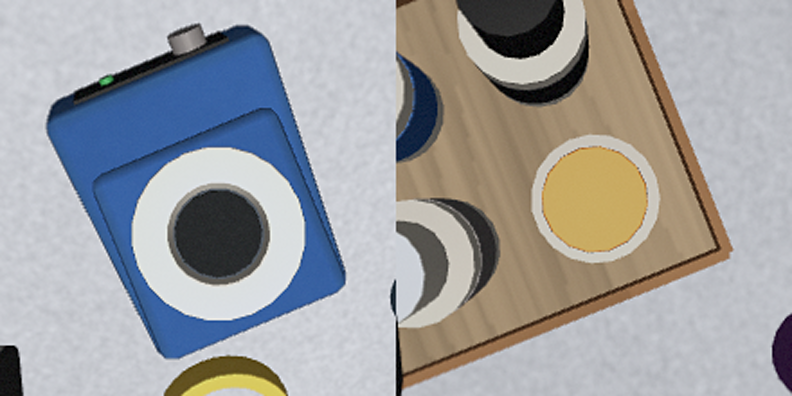

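The left crop shows the collar nearly circular, so the camera looks along the press axis. The right crop shows the chosen cap centred. Its hue looks pale from straight above, but the position matches the orange cap in the top view, inside the caddy. Grasping now.

```bash
cat >> h.py <<'E'
N=R.from_euler('z',-8,degrees=True).apply([-np.sin(.436),0,np.cos(.436)])
C=np.array([.5848,-.0336,.1300]); MAT=np.array([.5021,.2975]); GD=.093
def quat(z,ang):
    """tool z along z, tool y as near as possible to world heading ang"""
    y=np.array([np.cos(ang),np.sin(ang),0]); y-=z*(y@z); y/=np.linalg.norm(y)
    return R.from_matrix(np.c_[np.cross(y,z),y,z]).as_quat(scalar_first=True)
E
python3 - <<'E'
from h import *
X=np.load('Xpad.npy'); f=lambda u,v: onz('wrist',(200+u/1.8,110+v/1.8),.05,X)
for a,b in [((272,45),(345,270)),((50,130),(165,355)),((50,105),(265,28))]:
    e=f(*a)-f(*b); print('edge',e.round(3),np.degrees(np.arctan2(e[1],e[0])).round(1))
cap=[.5530,-.3540]; D=np.array([0,0,-1.]); best=None; q0=np.array(bot.read_joint_positions())
for a in list(range(-65,-14,5))+list(range(115,166,5)):
    q=quat(D,np.radians(a)); s=bot.solve_ik([*cap,.099],q)
    for b in range(-180,180,15):
        pq=quat(-N,np.radians(b)); p=bot.solve_ik(C+(.10)*N,pq)
        if s is None or p is None: continue
        c=np.abs(np.array(s)-q0).max()+np.abs(np.array(p)-np.array(s)).max()+.01*abs(a%180-140)
        if best is None or c<best[0]: best=(c,a,b,q,pq,s,p)
print(best)
np.save('pq.npy',best[4]); q=best[3]
bot.move_pose([*cap,.20],q); bot.move_linear([*cap,.099],speed=.12)
bot.set_gripper(0.0,80); print('w',bot.read_gripper_width(),bot.read_finger_force())
f0=np.array(bot.read_ft_force()); bot.move_linear([*cap,.31],speed=.15); print(f0,bot.read_ft_force(),bot.read_gripper_width(),bot.read_clock())
bot.move_pose(C+(.014+GD+.04)*N,best[4]); print(bot.read_position(),bot.read_clock(),bot.read_ft_force())
a=snap('scene','s3')[140:340,180:440]; cv2.imwrite('pics/s3c.png',cv2.resize(a[...,::-1],None,fx=3,fy=3,interpolation=2))
E
```

```text
edge [-0.146  0.022  0.   ] 171.6
edge [-0.157  0.021  0.   ] 172.2
edge [-0.023 -0.119  0.   ] -100.9
(np.float64(1.2012365364993085), -35, -30, array([0.        , 0.88701083, 0.46174861, 0.        ]), array([0.13012325, 0.85401708, 0.47315845, 0.17275373]), array([-0.6817443 ,  0.6248609 , -0.06361367,  0.88232176,  0.        ,
        1.49991727]), array([-0.20154454,  0.03231894, -0.69829541,  0.4049158 ,  0.02613538,
        1.9339507 ]))
w 0.45439475034986243 79.91571307182312
[-2.1621752   0.91894831  4.97919059] [ 0.38226571  0.22088984 -3.71420815] 0.4487813553645626 9.15
[ 0.5243759  -0.02572881  0.26407159] 10.4167 [ 0.74400819 -0.67865867 -2.38358861]
```

View pics/s3c.png

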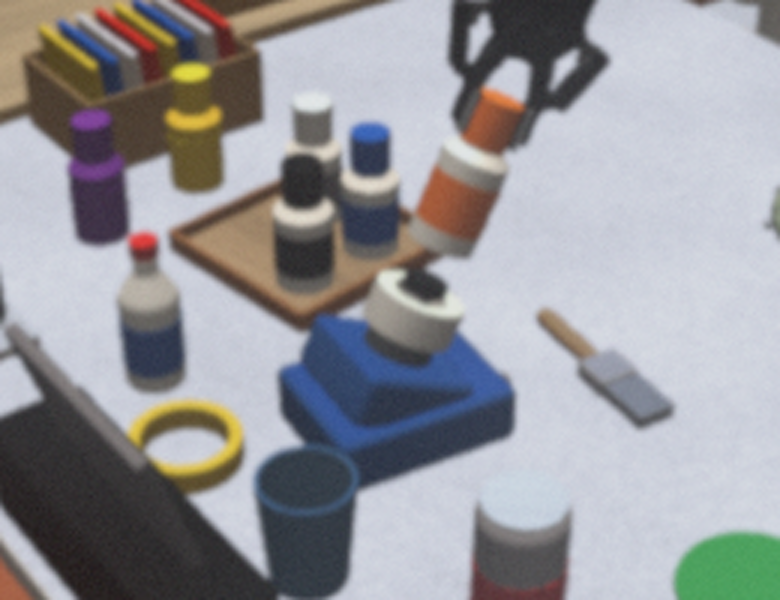

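The scene shows the orange bottle held and tilted, its base just above the pad; the other bottles have not moved. Pressing now.

```bash
python3 - <<'E'
from h import *
p0=np.array(bot.read_position()); print('base exp px',proj('scene',p0-GD*N),'seen ~(327,221)')
f0=np.array(bot.read_ft_force()); fn=lambda:round(float((np.array(bot.read_ft_force())-f0)@N),1)
go=lambda d,v,u=None: bot.move_linear(np.array(bot.read_position())-d*N,speed=v,until_force=u)
h=lambda: round(float((np.array(bot.read_position())-C)@N)-GD,4)
print('touch',go(.06,.02,4),'h',h(),fn(),bot.read_clock())
E
```

```text
base exp px [[325.64206922 219.1271439 ]] seen ~(327,221)
touch True h 0.0183 4.4 12.2
```

```bash
python3 - <<'E'
from h import *
f0=np.array(bot.read_ft_force()); fn=lambda:round(float((np.array(bot.read_ft_force())-f0)@N)+4.4,1)
go=lambda d,v,u=None: bot.move_linear(np.array(bot.read_position())-d*N,speed=v,until_force=u)
h=lambda: round(float((np.array(bot.read_position())-C)@N)-GD,4)
print(go(.010,.015,14),h(),fn(),bot.read_clock())
for i in range(10):
    r=go(.001,.004); f=fn(); print(h(),f)
    if f>22: break
t=bot.read_clock(); print(t)
E
```

```text
False 0.0085 9.9 13.0
0.0076 10.8
0.0071 16.0
0.0071 20.9
0.0071 21.5
0.0071 21.9
0.0071 22.4
14.775
```

```bash
python3 - <<'E'
from h import *
F=np.array(bot.read_ft_force());M=np.array(bot.read_moment()); q=R.from_quat(bot.read_tool_rot(),scalar_first=True)
print('F tool',q.inv().apply(F).round(2),'M tool',q.inv().apply(M).round(3),'tilt err',np.degrees(np.arccos(-q.apply([0,0,1])@N)).round(2),bot.read_gripper_width())
p=np.array(bot.read_position()); d=p-C; print('lateral',(d-(d@N)*N).round(4))
w=snap('wrist','w5'); s=snap('scene','s5')[170:310,250:390]
im=np.hstack([cv2.resize(w,(533,400)),cv2.resize(s,(267,400),interpolation=2)]) if 0 else None
cv2.imwrite('pics/c5.png',np.vstack([cv2.resize(s,(560,560),interpolation=2)])[...,::-1])
cv2.imwrite('pics/w5c.png',w[100:420,120:540][...,::-1]); print(bot.read_clock())
E
```

```text
F tool [ -1.57  -3.02 -19.49] M tool [ 0.496 -0.489  0.041] tilt err 0.24 0.4535597572274187
lateral [ 0.001  -0.0005  0.0005]
14.875
```

View pics/c5.png

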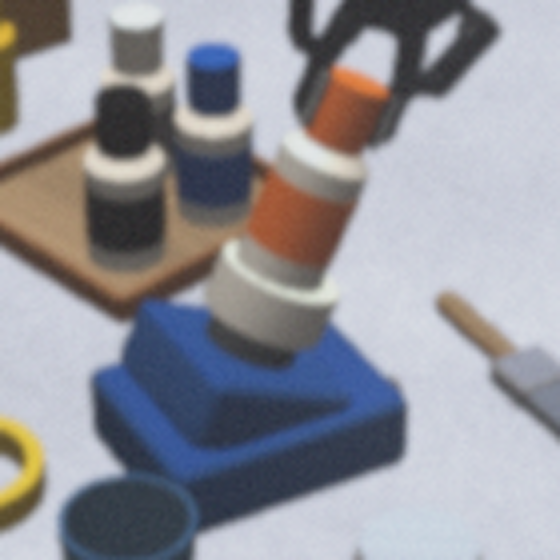

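View pics/w5c.png

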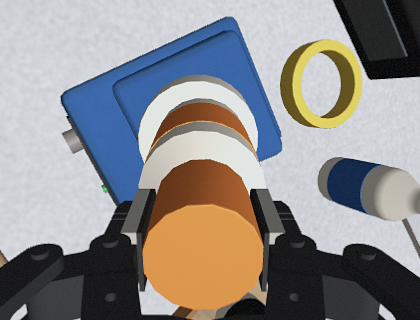

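```bash
python3 - <<'E'
from h import *
im=cv2.imread('pics/w5.png'); H=cv2.cvtColor(im,cv2.COLOR_BGR2HSV)
for u in (323,):
    g=cv2.GaussianBlur(im,(1,1),0)[:,u].astype(int); d=np.abs(np.diff(g,axis=0)).sum(1)
    print([(v,int(d[v]),g[v-1].tolist(),g[v+2].tolist()) for v in range(150,430) if d[v]>35 and d[v]==d[v-2:v+3].max()])
m=cv2.inRange(H,(0,100,170),(30,255,255)); c=max(cv2.findContours(m,0,1)[0],key=cv2.contourArea); print('captop',cv2.fitEllipse(c),cv2.boundingRect(c))
X=np.linalg.inv(HE())  # tool->cam
def ring(z,r,x0=0,b=0,y0=0,s=0):
    a=np.radians(np.arange(0,360,5)); P=np.c_[r*np.cos(a),r*np.sin(a),np.full(a.size,z)]   # bottle frame
    B=np.c_[P[:,0],-P[:,1],GD+s-P[:,2]]-[0,0,-.019]   # about grasp point (tool z=-.019)
    B=R.from_euler('y',b,degrees=True).apply(B)+[x0,y0,-.019]
    return proj('wrist',B,X)
for b in (-8,-4,0,4,8):
    e=cv2.fitEllipse(ring(.132,.02,b=b).astype(np.float32)); print(b,'captop',np.round(e[0],1),np.round(e[1],1),'far rows',[(z,r,ring(z,r,b=b)[:,1].min().round(1)) for z,r in((.132,.02),(.09,.02),(.08,.029),(0,.029))])
E
```

```text
[(174, 80, [170, 103, 56], [118, 127, 130]), (180, 239, [123, 129, 134], [232, 234, 229]), (198, 205, [230, 234, 229], [113, 120, 123]), (202, 115, [116, 123, 125], [34, 70, 128]), (221, 189, [48, 99, 161], [118, 124, 128]), (230, 225, [118, 125, 130], [216, 225, 228]), (259, 286, [220, 229, 229], [31, 65, 123]), (304, 181, [40, 77, 139], [87, 165, 222]), (408, 59, [76, 151, 220], [112, 141, 163]), (420, 247, [125, 154, 176], [28, 23, 25])]
captop ((324.9399108886719, 353.81414794921875), (107.662841796875, 126.32054138183594), 61.84562301635742) (263, 291, 121, 120)
-8 captop [320.2 351.9] [119.3 126.9] far rows [(0.132, 0.02, np.float64(292.2)), (0.09, 0.02, np.float64(263.1)), (0.08, 0.029, np.float64(238.2)), (0, 0.029, np.float64(220.1))]
-4 captop [320.2 355.4] [114.6 126.6] far rows [(0.132, 0.02, np.float64(298.1)), (0.09, 0.02, np.float64(260.3)), (0.08, 0.029, np.float64(234.0)), (0, 0.029, np.float64(208.5))]
0 captop [320.2 358.7] [109.  126.3] far rows [(0.132, 0.02, np.float64(304.2)), (0.09, 0.02, np.float64(257.8)), (0.08, 0.029, np.float64(230.1)), (0, 0.029, np.float64(196.8))]
4 captop [320.2 362. ] [102.8 125.9] far rows [(0.132, 0.02, np.float64(310.7)), (0.09, 0.02, np.float64(255.5)), (0.08, 0.029, np.float64(226.4)), (0, 0.029, np.float64(185.1))]
8 captop [320.2 365.2] [ 95.9 125.4] far rows [(0.132, 0.02, np.float64(317.3)), (0.09, 0.02, np.float64(253.5)), (0.08, 0.029, np.float64(223.1)), (0, 0.029, np.float64(173.3))]
```

```bash
cat >> h.py <<'E'
def FM(n=8):
    a=[]
    for _ in range(n):
        q=R.from_quat(bot.read_tool_rot(),scalar_first=True).inv()
        a.append(np.r_[q.apply(bot.read_ft_force()),q.apply(bot.read_moment())]); bot.wait(.02)
    return np.mean(a,0),np.std(a,0)
def along(d,v=.01,u=None): return bot.move_linear(np.array(bot.read_position())+d*N,speed=v,until_force=u)
def hh(): return round(float((np.array(bot.read_position())-C)@N)-GD,4)
E
python3 - <<'E'
from h import *
np.set_printoptions(precision=3,suppress=True)
print('press',hh(),*FM())
p1=np.array(bot.read_position())
for d in (.001,.003,.006,.003,.003,.006):
    along(d,.02); print(hh(),FM()[0])
print(bot.read_clock())
E
```

```text
press 0.0071 [ -1.191  -2.028 -18.858   0.517  -0.492   0.013] [0.516 0.664 0.446 0.028 0.022 0.033]
0.0083 [-0.404  1.125 -6.694 -0.074 -0.234  0.016]
0.0113 [-0.308  1.091 -5.616 -0.165 -0.188 -0.015]
0.0172 [ 0.091  1.673 -2.595 -0.32  -0.104  0.008]
0.02 [ 0.058  1.535 -1.428 -0.113 -0.133 -0.013]
0.0223 [-0.43  -1.186  2.793  0.656 -0.284 -0.007]
0.0287 [-0.126 -1.268  3.129  0.681 -0.308 -0.003]
17.8333
```

Contact is lost at h≈0.021 and the rigid stop is at 0.0071. That is 14 mm of travel, so the collar was reached. The moment hints at one-sided contact, so I re-press with a slight tilt trim and hold.

```bash
python3 - <<'E'
from h import *
np.set_printoptions(precision=3,suppress=True)
q=R.from_quat(np.load('pq.npy'),scalar_first=True)*R.from_euler('x',-.7,degrees=True)
Q=q.as_quat(scalar_first=True); z=q.apply([0,0,1])
def to(h,v): bot.move_linear(C+h*N-GD*z,speed=v,rotation=Q)
to(.0285,.02); F0=FM()[0]; print('free',F0)
to(.0095,.015); 
for h in (.0080,.0072,.0066,.0061,.0057,.0053,.0049,.0045):
    to(h,.005); d=FM(5)[0]-F0; print(h,hh(),d)
    if d[2]<-20: break
t=bot.read_clock(); bot.wait(1.3); print(hh(),FM()[0]-F0); bot.wait(1.4); d=FM()[0]-F0; print(hh(),d,bot.read_gripper_width(),bot.read_clock()-t,bot.read_clock())
E
```

```text
free [-0.618 -1.211  3.081  0.686 -0.308 -0.017]
0.008 0.008 [ -0.354  -0.666 -10.346   0.439  -0.072   0.007]
0.0072 0.0073 [  0.174  -1.226 -10.237   0.441  -0.102   0.007]
0.0066 0.0069 [ -0.681  -1.481 -12.926   0.558  -0.195  -0.002]
0.0061 0.0068 [ -1.172  -2.285 -18.66    0.959  -0.292   0.016]
0.0057 0.0068 [ -2.051  -3.096 -23.625   1.265  -0.411  -0.003]
0.0067 [ -1.807  -2.857 -23.15    1.246  -0.404  -0.011]
0.0067 [ -1.929  -2.825 -22.482   1.198  -0.413  -0.022] 0.4471636783221553 2.9666999999999994 24.5417
```

Held about 3 s on the collar. The moment changed sign, so the square setting lies between the two tilts. I'll settle on the middle trim, hold again with margin, then lift off and place.

```bash
python3 - <<'E'
from h import *
np.set_printoptions(precision=3,suppress=True)
F0=np.array([-.4,-1.25,3.1,.685,-.308,0])
q=R.from_quat(np.load('pq.npy'),scalar_first=True)*R.from_euler('x',-.35,degrees=True); z=q.apply([0,0,1])
bot.move_linear(C+.0055*N-GD*z,speed=.005,rotation=q.as_quat(scalar_first=True))
print(hh(),FM()[0]-F0); bot.wait(2.3); print(hh(),FM()[0]-F0,bot.read_clock())
along(.014,.02); along(.07,.08); print('off',hh(),FM(4)[0]-F0,bot.read_clock())
D=np.array([0,0,-1.]); cur=np.array(bot.read_joint_positions()); best=None
for a in range(-180,180,15):
    Q=quat(D,np.radians(a)); s=bot.solve_ik([*MAT,.098],Q)
    if s is not None:
        c=np.abs(np.array(s)-cur).max()
        if best is None or c<best[0]: best=(c,a,Q,s)
print(best[0],best[1]); bot.move_pose([*MAT,.20],best[2]); bot.move_linear([*MAT,.112],speed=.08)
print(bot.read_clock(),bot.read_position(),bot.read_gripper_width())
print('touch',bot.move_linear([*MAT,.090],speed=.015,until_force=4),bot.read_position(),bot.read_ft_force(),bot.read_clock())
w=snap('wrist','w6'); cv2.imwrite('pics/w6c.png',w[60:440,100:560][...,::-1])
E
```

```text
0.0067 [ -1.818  -4.572 -25.44    1.081  -0.414  -0.008]
0.0066 [ -2.284  -4.34  -24.197   1.003  -0.395   0.006] 27.375
off 0.09 [ 0.067 -0.022 -0.595  0.014  0.022 -0.013] 29.375
0.6189624525749124 -30
31.8833 [0.503 0.298 0.113] 0.44717691465482506
touch True [0.502 0.298 0.099] [ 0.357 -0.127  3.903] 32.7917
```

View pics/w6c.png

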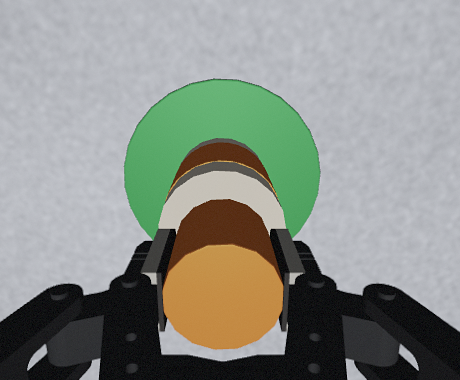

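The wrist view shows the bottle standing on the mat, centred sideways and in contact. Releasing and retracting.

```bash
python3 - <<'E'
from h import *
bot.set_gripper(.6); bot.set_gripper(1.0); print(bot.read_ft_force(),bot.read_clock())
bot.move_linear([*MAT,.24],speed=.1); print(bot.read_clock())
b=view_pose([*MAT,.137],[0,0,1],.3)
bot.move_pose(b[1],b[2]); X=wristX(); im=snap('wrist','w7'); print(bot.read_clock())
H=cv2.cvtColor(im,cv2.COLOR_RGB2HSV); m=cv2.inRange(H,(5,90,100),(30,255,255)); c=max(cv2.findContours(m,0,1)[0],key=cv2.contourArea); e=cv2.fitEllipse(c)
print(e,onz('wrist',e[0],.137,X),'mat',MAT)
s=snap('scene','s7'); cv2.imwrite('pics/s7c.png',cv2.resize(s[140:400,180:500][...,::-1],None,fx=2.3,fy=2.3,interpolation=2))
E
```

```text
[0.00109879 0.37311856 0.62522483] 33.5667
35.1417
35.5833
((321.6392822265625, 237.00047302246094), (47.95197296142578, 48.238582611083984), 175.9895477294922) [0.50160941 0.29753721 0.137     ] mat [0.5021 0.2975]
```

View pics/s7c.png

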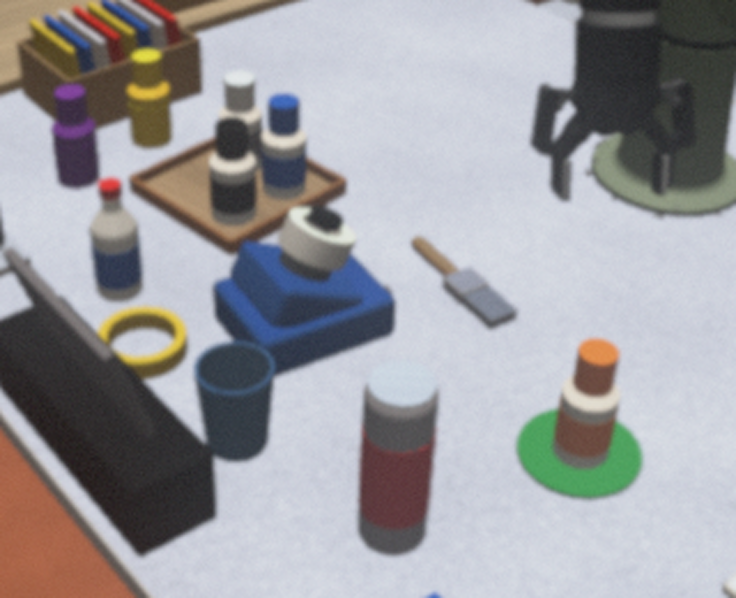

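The bottle stands upright in the middle of the mat, the pad has sprung back, the other things are where they were, and the arm is clear.

```bash
python3 -c "
from cell import bot
print(bot.close_job())"
```

```text
the job is handed in; nothing more can be done
None
```

The job is handed in at about 36 s: the orange-capped bottle was held on the collar for over two seconds at about 25 N, and now stands upright within about 1 mm of the mat's centre, with nothing else moved.

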